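# Gather the stickered sherds into the finds tray

## Task

Gather the four pottery sherds that carry a coloured sticker into the finds tray: lay each one, sticker up, flat on the card of its own colour, centred on it and lined up with the card's long side. The sherds are brittle, so set them down without dropping them, and leave the two sherds without a sticker lying where they are.

Things in the scene. Friction and masses are not known exactly. Their poses are not given: they have to be found in the camera images.
- sherd_blue: Broken terracotta pottery sherd with a round blue sticker (21 mm across) on top; loose, starts on the bare table. About 74 mm long (its x), 42 mm wide (its y) across the flat-sided middle, 20 mm high, 60 g, arched like a short roof tile; the flat middle (30 mm long, 10 mm thick, from 10 to 20 mm above the underside) has straight parallel sides to grip across y, the two ends droop to the table and are 30 to 40 mm wide. Origin: centre of the underside, z up.
- sherd_green: Broken terracotta pottery sherd with a round green sticker (21 mm across) on top; loose, starts on the bare table. About 74 mm long (its x), 42 mm wide (its y) across the flat-sided middle, 20 mm high, 60 g, arched like a short roof tile; the flat middle (30 mm long, 10 mm thick, from 10 to 20 mm above the underside) has straight parallel sides to grip across y, the two ends droop to the table and are 30 to 40 mm wide. Origin: centre of the underside, z up.
- sherd_yellow: Broken terracotta pottery sherd with a round yellow sticker (21 mm across) on top; loose, starts on the bare table. About 74 mm long (its x), 42 mm wide (its y) across the flat-sided middle, 20 mm high, 60 g, arched like a short roof tile; the flat middle (30 mm long, 10 mm thick, from 10 to 20 mm above the underside) has straight parallel sides to grip across y, the two ends droop to the table and are 30 to 40 mm wide. Origin: centre of the underside, z up.
- sherd_white: Broken terracotta pottery sherd with a round white sticker (21 mm across) on top; loose, starts on the bare table. About 74 mm long (its x), 42 mm wide (its y) across the flat-sided middle, 20 mm high, 60 g, arched like a short roof tile; the flat middle (30 mm long, 10 mm thick, from 10 to 20 mm above the underside) has straight parallel sides to grip across y, the two ends droop to the table and are 30 to 40 mm wide. Origin: centre of the underside, z up.
- card_blue: Blue card, 84 mm (its x) by 60 mm (its y), 2 mm thick, fixed on the floor of one cell of the grey finds tray, centred in the cell; which cell varies. Origin: centre of its underside, 5 mm above the table, so its top is 7 mm above the table. The fixed tray is 215 by 251 by 18 mm high, walls and the two crossing dividers 5 mm thick and 18 mm above the table; each of its four cells is 100 mm inside along the card's x and 118 mm along the card's y.
- card_green: Green card, 84 mm (its x) by 60 mm (its y), 2 mm thick, fixed on the floor of one cell of the grey finds tray, centred in the cell; which cell varies. Origin: centre of its underside, 5 mm above the table, so its top is 7 mm above the table. The fixed tray is 215 by 251 by 18 mm high, walls and the two crossing dividers 5 mm thick and 18 mm above the table; each of its four cells is 100 mm inside along the card's x and 118 mm along the card's y.
- card_yellow: Yellow card, 84 mm (its x) by 60 mm (its y), 2 mm thick, fixed on the floor of one cell of the grey finds tray, centred in the cell; which cell varies. Origin: centre of its underside, 5 mm above the table, so its top is 7 mm above the table. The fixed tray is 215 by 251 by 18 mm high, walls and the two crossing dividers 5 mm thick and 18 mm above the table; each of its four cells is 100 mm inside along the card's x and 118 mm along the card's y.
- card_white: White card, 84 mm (its x) by 60 mm (its y), 2 mm thick, fixed on the floor of one cell of the grey finds tray, centred in the cell; which cell varies. Origin: centre of its underside, 5 mm above the table, so its top is 7 mm above the table. The fixed tray is 215 by 251 by 18 mm high, walls and the two crossing dividers 5 mm thick and 18 mm above the table; each of its four cells is 100 mm inside along the card's x and 118 mm along the card's y.
- plain_a: Look-alike: terracotta sherd without any sticker, which stays on the table. About 74 mm long (its x), 42 mm wide (its y) across the flat-sided middle, 20 mm high, 60 g, arched like a short roof tile; the flat middle (30 mm long, 10 mm thick, from 10 to 20 mm above the underside) has straight parallel sides to grip across y, the two ends droop to the table and are 30 to 40 mm wide. Origin: centre of the underside, z up.
- plain_b: Look-alike: terracotta sherd without any sticker, which stays on the table. About 74 mm long (its x), 42 mm wide (its y) across the flat-sided middle, 20 mm high, 60 g, arched like a short roof tile; the flat middle (30 mm long, 10 mm thick, from 10 to 20 mm above the underside) has straight parallel sides to grip across y, the two ends droop to the table and are 30 to 40 mm wide. Origin: centre of the underside, z up.

How it is judged:
By the outcome, as a careful person would: the job done as asked, in the order asked, and still so for the second after the job is handed in, with the robot touching nothing.
It also fails if it takes over 112 s, if anything falls off the work surface, if the arm or the gripper's body presses on something with over 40 N, if the wrist force passes 120 N, or if a joint passes its speed limit or range.

## Robot

A 6-joint arm with a two-finger parallel gripper is mounted at the origin on the work surface. World frame = base frame: x ahead of the robot, y to its left, z up, the work surface at z = 0. Lengths are in m, angles in rad, forces in N, time in s.
With the tool pointing down it reaches from about 0.35 to 0.775 m from the base axis. Payload 5.5 kg.
Tool frame: the origin (TCP) lies between the finger pads; the fingertips stand 19 mm ahead of it and the grasp point (between the pads) is the TCP (env.tcp_to_tips is the distance from the TCP to the fingertips, in m); z points along the fingers, y is the direction in which the jaws open and shut (so a half turn about z gives the same grasp; the last joint's range is limited). The gripper opens to 85 mm and grips with 20 to 120 N. Pads are 22 mm wide; open, the fingers measure 114 mm over their backs; the gripper's body (76 mm by 85 mm) begins 54 mm behind the grasp point. The pads swing forward as they close: fully open they stand 13 mm farther back than shut.
Start: joints at [-1.361, 0.313, 0.046, 1.304, 0, 1.431], TCP at [0.197, -0.54, 0.25] pointing down, gripper open.
Joint ranges: [-2.76, 2.76], [-0.86, 1.69], [-1.03, 1.26], [-2.2, 2.34], [-1.47, 1.5], [-3.14, 3.14]. Speed limits (rad/s): [2.57, 2.57, 3.14, 3.14, 3.14, 3.14].

## Interface

Orientations are given as a unit quaternion [w, x, y, z].
In Python, from workcell import env, eyes, job gives the robot as it stands. The module is installed in compiled form; this text tells all that it offers.
- The arm moves only by the tool move_arm, never from a script. Its argument "commands" is a list of rows, each a list of 3 entries, a list of its own where there are three numbers: the shift along the world's x, y, z as a fraction of full scale, then the turn, a rotation vector about the world's x, y, z as a fraction of full scale, then the gripper command: -1 is shut, 1 is fully open, values between are in proportion. In form: [[[x, y, z], [wx, wy, wz], gripper], ...]. A call has 1 to 5 rows; each row shifts and turns the commanded pose from where the row before left it; what a row does not reach is not made up. Full scale, the value 1, is 0.04 m for a shift and 8 degrees for a turn. A row lasts 1/10 s, in which the tool goes at most 50 mm and 8.59 degrees, less where a joint would pass 70% of its speed; a pose out of reach is approached as far as the arm can. A call with a number of a shift or a turn outside -1 to 1 is refused whole. A call with a gripper value outside its range is refused whole. The fingers move at their own pace and stop on an object; "newtons" is the grip in N (left out, the last holds). Time passes only in rows, so rows that do not move let the fingers close. It gives the time, the measured TCP pose, the force and the opening at its end, in the units of the state.
- env.get_state(): the state, without advancing time (a new reading comes with each control period).
- eyes.read_camera(name): name is "side" or "top" or "wrist"; returns a dict with "frame" (480x640x3 uint8, red, green, blue), "mtx" (3x3 intrinsics, pixels), "camera_from_world" (4x4, takes a point from world to camera coordinates); the wrist camera has in their place "mount" (4x4, takes a point from camera to tool coordinates, whose origin is the TCP and whose axes are the flange's). Camera axes: x right, y down, z forward; pixel columns grow to the right and rows downward; lengths in m; the calibration is good to about 2 mm. A picture is of the moment at which its call begins: read the wrist's pose just before it. There is no depth.
- job.hand_in(): hands the job in, once; it reports no verdict.
The state is a dict: "clock": time; "joint_pos": joint angles; "qvel": joint speeds; "tau": joint torques, N m; "tcp_pos": TCP position; "orientation": TCP orientation; "wrist_force": force on the tool from outside, world axes, zero at the start; "ft_torque": the same for the moment, N m; "finger_gap": finger opening in m.
Only numpy, scipy, OpenCV 4.12 (cv2) and the standard library are available. Lean on these libraries where they do the work, as an engineer would, in place of code of your own. Each camera call takes 0.05 s, during which the arm holds its last target.

## Working session

There is one attempt and no reset: what is moved stays moved. The work goes in short steps, Python scripts to look and compute and a tool call to move; the robot and the scene stay as the last step left them, time stands still between calls to the robot, and variables do not carry over. Pictures are saved under pics/ and viewed, and the job is handed in when it is done.

Besides the shell and the picture viewer there is one more tool, called after "Call:" as name([rows], argument=value, ...), one row to a line, values as JSON. move_arm: Moves the arm, as the interface text tells. Its arguments: {"type":"object","properties":{"commands":{"type":"array","items":{"type":"array"}},"newtons":{"type":"number"}},"required":["commands"]}

```bash
mkdir -p pics; python3 - <<'E'
from workcell import env, eyes, job
import cv2,numpy as np
s=env.get_state(); print(s)
for n in ("top","side"):
    r=eyes.read_camera(n); cv2.imwrite(f"pics/{n}0.png",r["frame"][:,:,::-1]); np.savez(f"pics/{n}0.npz",**r)
    print(n,r["mtx"],r["camera_from_world"])
r=eyes.read_camera("wrist");print(r["mount"],r["mtx"])
E
```

```text
{'clock': 0.0, 'joint_pos': array([-1.36062114e+00,  3.14006292e-01,  4.50070795e-02,  1.30359698e+00,
       -1.69414429e-05,  1.43120772e+00]), 'qvel': array([3.86896196e-04, 9.06489808e-04, 3.06198926e-04, 9.37399805e-05,
       3.31870975e-05, 1.79407295e-03]), 'tau': array([ 5.34078008e-04, -4.80631077e+01,  2.98530114e+01,  1.93834200e-02,
       -2.51505662e-04,  4.75811134e-06]), 'tcp_pos': array([ 0.19693375, -0.53973158,  0.24941697]), 'orientation': array([-8.99073918e-04,  9.84746695e-01,  1.73991773e-01, -4.02204576e-05]), 'wrist_force': array([ 0.03601924,  0.62397881, -0.38401767]), 'ft_torque': array([ 0.01988089,  0.00863738, -0.04315637]), 'finger_gap': 0.08550744188777182}
top [[461.55498208   0.         321.27773091]
 [  0.         461.55498208 233.22994759]
 [  0.           0.           1.        ]] [[ 0.00548478 -0.99998079  0.00288818  0.04036362]
 [-0.99400552 -0.00576734 -0.10917769  0.50204848]
 [ 0.10919225 -0.00227206 -0.99401805  0.89856385]
 [ 0.          0.          0.          1.        ]]
side [[579.63188689   0.         310.38066521]
 [  0.         579.63188689 239.75654927]
 [  0.           0.           1.        ]] [[-0.97662794 -0.21472393  0.00956568  0.52139605]
 [-0.11035252  0.46273066 -0.8796037   0.09728381]
 [ 0.18444563 -0.86010114 -0.47561101  1.06305141]
 [ 0.          0.          0.          1.        ]]
[[-7.42232596e-04 -9.49435804e-01 -3.13960354e-01  8.09854363e-02]
 [ 9.99999605e-01 -5.51282607e-04 -6.96982453e-04  6.34021736e-04]
 [ 4.88659213e-04 -3.13960748e-01  9.49435838e-01 -1.24686902e-01]
 [ 0.00000000e+00  0.00000000e+00  0.00000000e+00  1.00000000e+00]] [[419.2478277    0.         316.48303228]
 [  0.         419.2478277  245.54106806]
 [  0.           0.           1.        ]]
```

View pics/top0.png

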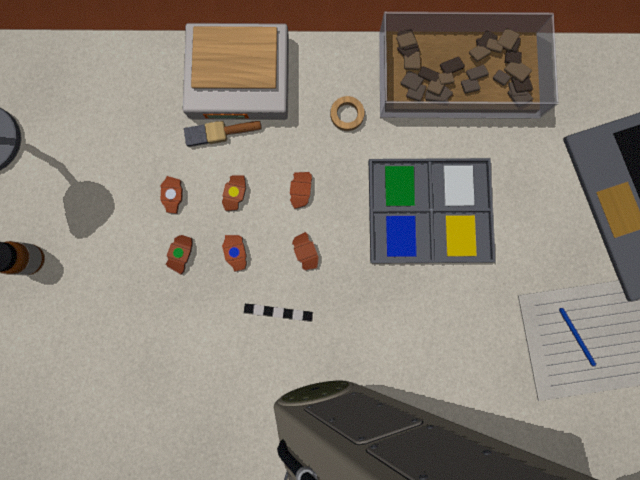

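View pics/side0.png

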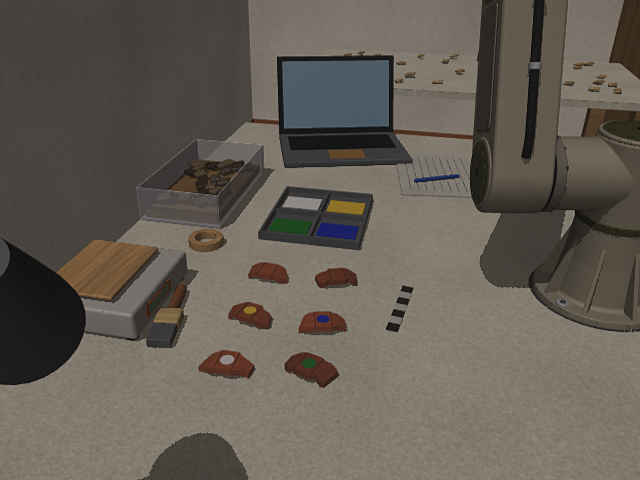

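The top view shows these pixel positions:
- **Stickered sherds:** white (171,194), yellow (234,191), green (178,253), blue (235,252).
- **Plain sherds:** (301,189) and (305,251).
- **Cards:** green (400,186), white (459,185), blue (401,236), yellow (461,236), with their long sides along world x.

The side view agrees.

```bash
cat > h.py <<'E'
import cv2,numpy as np
from scipy.spatial.transform import Rotation as R
def rays(uv,K,T,z):  # T camera_from_world
    uv=np.asarray(uv,float).reshape(-1,2)
    d=np.c_[uv,np.ones(len(uv))]@np.linalg.inv(K).T
    Rw=T[:3,:3].T; c=-Rw@T[:3,3]; d=d@Rw.T
    return c+d*((z-c[2])/d[:,2])[:,None]
def wristT(st,mount):
    q=st["orientation"]; W=np.eye(4); W[:3,:3]=R.from_quat([q[1],q[2],q[3],q[0]]).as_matrix(); W[:3,3]=st["tcp_pos"]
    return np.linalg.inv(W@mount)
def masks(f):
    hsv=cv2.cvtColor(f,cv2.COLOR_RGB2HSV); h,s,v=cv2.split(hsv)
    m={}
    m["terra"]=((h<10)|(h>172))&(s>110)&(v>45)
    m["blue"]=(h>110)&(h<130)&(s>150)&(v>60)
    m["green"]=(h>50)&(h<75)&(s>150)
    m["yellow"]=(h>20)&(h<30)&(s>170)&(v>120)
    m["white"]=(s<25)&(v>195)
    return {k:x.astype(np.uint8)*255 for k,x in m.items()}
def blobs(m,amin):
    cs,_=cv2.findContours(m,cv2.RETR_EXTERNAL,cv2.CHAIN_APPROX_NONE)
    return [c for c in cs if cv2.contourArea(c)>amin]
def cen(c):
    M=cv2.moments(c); return [M["m10"]/M["m00"],M["m01"]/M["m00"]]
E
python3 - <<'E'
from h import *
r=np.load("pics/top0.npz");f=r["frame"];K=r["mtx"];T=r["camera_from_world"]
m=masks(f)
for k in m:
    for c in blobs(m[k],20):
        u=cen(c)
        if u[1]>290 or u[1]<140: continue
        A=cv2.contourArea(c); big=A>500
        z=.007 if big else .020
        if k=="terra": z=.012
        p=rays([u],K,T,z)[0]
        q=rays(c.reshape(-1,2),K,T,z)[:,:2]*1000
        rc=cv2.minAreaRect(q.astype(np.float32)); b=cv2.boxPoints(rc)
        e=[b[1]-b[0],b[2]-b[1]]; L=max(e,key=np.linalg.norm); S=min(e,key=np.linalg.norm)
        print(k,int(A),np.round(u,1),np.round(p*1000,1),"rect",np.round(rc[0],1),np.round([np.linalg.norm(L),np.linalg.norm(S)],1),"yaw",round((np.degrees(np.arctan2(L[1],L[0]))+90)%180-90,1))
E
```

```text
terra 603 [234.3 251.5] [465.2 219.5  12. ] rect [464.6 220. ] [75.8 42.3] yaw 14.4
terra 622 [178.9 253. ] [461.5 331.8  12. ] rect [461.5 333.2] [73.9 43.1] yaw -17.5
terra 579 [305.2 251.4] [466.1  75.6  12. ] rect [465.9  75.7] [74.1 40.6] yaw 20.9
terra 558 [233.4 192.4] [587.  224.6  12. ] rect [586.5 224.6] [76.7 42.2] yaw -12.2
terra 561 [170.8 193.8] [583.2 353.2  12. ] rect [583.1 352.7] [75.9 41.1] yaw 2.5
terra 585 [300.2 188.8] [595.4  87.   12. ] rect [594.3  87.8] [75.7 41.5] yaw -5.2
blue 60 [233.7 252. ] [463.6 219.2  20. ] rect [463.6 219.6] [18.2 16.1] yaw -89.7
blue 1106 [400.7 235.6] [ 500.2 -119.7    7. ] rect [ 499.5 -119.7] [82.5 59.9] yaw 0.3
green 58 [177.9 252.4] [462.3 331.4  20. ] rect [462.5 331.7] [18.2 17.4] yaw -43.7
green 1066 [399.3 185.3] [ 605.  -118.2    7. ] rect [ 604.8 -118.1] [82.6 59.2] yaw 0.6
yellow 1093 [460.6 235.5] [ 501.1 -242.6    7. ] rect [ 502.3 -242.5] [82.5 59.6] yaw 0.3
yellow 70 [233.4 191.3] [587.7 223.2  20. ] rect [587.3 223.9] [20.5 18.7] yaw -89.7
white 43 [170.1 193.4] [582.6 351.9  20. ] rect [582.4 352.2] [16.4 14.5] yaw -89.7
```

Call:
move_arm([
  [[0.52, 0.71, 0], [0, 0, 1], 1],
  [[0.52, 0.71, 0], [0, 0, 1], 1],
  [[0.52, 0.71, 0], [0, 0, 1], 1],
  [[0.52, 0.71, 0], [0, 0, 1], 1],
  [[0.52, 0.71, 0], [0, 0, 1], 1],
], newtons=40)

```text
clock: 0.65
tcp_pos: [0.3016, -0.3969, 0.25]
orientation: [-0.0, 0.864, 0.503, 0.0]
wrist_force: [-0.6, 0.4, -0.7]
finger_gap: 0.0855
```

Call:
move_arm([
  [[0.52, 0.71, 0], [0, 0, 1], 1],
  [[0.52, 0.71, 0], [0, 0, 1], 1],
  [[0.52, 0.71, 0], [0, 0, 1], 1],
  [[0.52, 0.71, 0], [0, 0, 1], 1],
  [[0.52, 0.71, 0], [0, 0, 1], 1],
])

```text
clock: 1.15
tcp_pos: [0.4056, -0.2548, 0.2502]
orientation: [-0.0, 0.64, 0.768, 0.0]
wrist_force: [-0.1, -0.3, 0.6]
finger_gap: 0.0853
```

Call:
move_arm([
  [[0.52, 0.71, 0], [0, 0, 1], 1],
  [[0.52, 0.71, 0], [0, 0, 1], 1],
  [[0.0, 0.9, 0], [0, 0, 1], 1],
  [[0.0, 0.9, 0], [0, 0, 1], 1],
  [[0.0, 0.9, 0], [0, 0, 1], 1],
])

```text
clock: 1.65
tcp_pos: [0.4464, -0.0899, 0.25]
orientation: [-0.0, 0.339, 0.941, 0.0]
wrist_force: [-1.0, -0.8, 0.0]
finger_gap: 0.0856
```

Call:
move_arm([
  [[0.05, 0.95, 0], [0, 0, 1], 1],
  [[0.05, 0.95, 0], [0, 0, 1], 1],
  [[0.05, 0.95, 0], [0, 0, 1], 1],
  [[0.05, 0.95, -0.4], [0, 0, 1], 1],
  [[0.05, 0.95, -0.5], [0, 0, 1], 1],
])

```text
clock: 2.15
tcp_pos: [0.4572, 0.1002, 0.2147]
orientation: [0.001, -0.003, 1.0, 0.0]
wrist_force: [0.7, 0.8, -0.7]
finger_gap: 0.0852
```

Call:
move_arm([
  [[0.05, 0.95, -0.5], [0, 0, 1], 1],
  [[0.05, 0.95, -0.5], [0, 0, 0.75], 1],
  [[0.05, 0.95, -0.5], [0, 0, 0], 1],
  [[0.05, 0.2, -0.4], [0, 0, 0], 1],
  [[0, 0, 0], [0, 0, 0], 1],
])

```text
clock: 2.65
tcp_pos: [0.4628, 0.2216, 0.1358]
orientation: [-0.002, -0.124, 0.992, -0.0]
wrist_force: [-0.0, -0.8, 0.1]
finger_gap: 0.0853
```

```bash
cat > look.py <<'E'
import sys; from h import *
from workcell import env, eyes
name,col=sys.argv[1],sys.argv[2]
s=env.get_state(); r=eyes.read_camera("wrist"); f=r["frame"]; K=r["mtx"]; T=wristT(s,r["mount"])
v=f.copy(); m=masks(f)
out=[]
for k in ("terra",col):
    mm=m[k]
    if k=="terra": mm=cv2.morphologyEx(mm,cv2.MORPH_CLOSE,np.ones((5,5)))
    for c in blobs(mm,300):
        z=.020 if k!="terra" else .012
        u=cen(c); p=rays([u],K,T,z)[0]
        q=(rays(c.reshape(-1,2),K,T,z)[:,:2]*1000).astype(np.float32)
        rc=cv2.minAreaRect(q); b=cv2.boxPoints(rc)
        e=[b[1]-b[0],b[2]-b[1]]; L=max(e,key=np.linalg.norm); S=min(e,key=np.linalg.norm)
        print(k,int(cv2.contourArea(c)),np.round(u,1),np.round(p*1000,1),"rect",np.round(rc[0],1),np.round([np.linalg.norm(L),np.linalg.norm(S)],1),"yaw",round((np.degrees(np.arctan2(L[1],L[0]))+90)%180-90,1))
        cv2.drawContours(v,[c],-1,(255,0,255),1)
x=s["orientation"]; print("tcp",np.round(s["tcp_pos"]*1000,1),"yaw",round(np.degrees(2*np.arctan2(x[2],x[1]))%360,1),"j",np.round(s["joint_pos"],2),s["clock"])
cv2.imwrite(f"pics/{name}.png",v[:,:,::-1])
E
python3 look.py wb blue
```

```text
terra 1623 [434.7 437.9] [586.8 341.7  12. ] rect [586.  343.1] [64.5 30. ] yaw -10.2
terra 4591 [278.5 404.6] [586.2 224.2  12. ] rect [586.  224.7] [82.8 44.3] yaw -11.0
terra 5014 [ 79.3 369.1] [591.1  84.6  12. ] rect [592.  85.] [84.4 45.4] yaw -5.0
terra 6559 [485.2 281.4] [461.1 332.3  12. ] rect [463.1 334. ] [76.3 48.1] yaw -15.5
terra 6549 [310.4 245.8] [465.2 217.7  12. ] rect [466.4 218.4] [77.5 43.4] yaw 14.2
terra 8180 [ 74.6 191.8] [466.8  72.6  12. ] rect [468.7  72.6] [76.  47.9] yaw 20.7
blue 800 [311.  251.4] [466.1 218.4  20. ] rect [466.3 218.4] [19.9 19.5] yaw 14.2
tcp [462.8 221.6 135.8] yaw 194.2 j [ 0.29  0.26 -0.31  1.    0.    0.04] 2.65
```

View pics/wb.png

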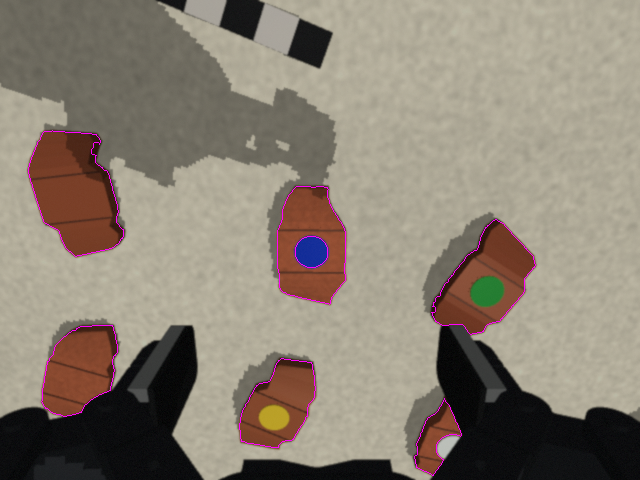

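The wrist view shows the blue sherd centred under the gripper, its sticker at (311,251). Its straight sides are parallel to the image vertical, so the jaws are aligned. I'm descending.

Call:
move_arm([
  [[0.085, -0.08, -0.6], [0, 0, 0], 1],
  [[0, 0, -0.7], [0, 0, 0], 1],
  [[0, 0, -0.7], [0, 0, 0], 1],
  [[0, 0, -0.5], [0, 0, 0], 1],
  [[0, 0, -0.34], [0, 0, 0], 1],
])

```text
clock: 3.2
tcp_pos: [0.468, 0.216, 0.0244]
orientation: [-0.0, -0.121, 0.993, -0.0]
wrist_force: [0.1, -0.6, 0.6]
finger_gap: 0.0852
```

Call:
move_arm([
  [[0, 0, 0], [0, 0, 0], 0.3],
  [[0, 0, 0], [0, 0, 0], -0.3],
  [[0, 0, 0], [0, 0, 0], -0.3],
  [[0, 0, 0], [0, 0, 0], -0.3],
  [[0, 0, 0], [0, 0, 0], -0.3],
])

```text
clock: 3.7
tcp_pos: [0.4694, 0.2173, 0.0264]
orientation: [0.002, -0.122, 0.993, -0.0]
wrist_force: [-0.8, -1.9, 7.3]
finger_gap: 0.041
```

Call:
move_arm([
  [[0, 0, 0.05], [0, 0, 0], -1],
  [[0, 0, 0.1], [0, 0, 0], -1],
  [[0, 0, 0.2], [0, 0, 0], -1],
  [[0, 0, 0.4], [0, 0, 0], -1],
  [[0, 0, 0.5], [0, 0, 0], -1],
])

```text
clock: 4.2
tcp_pos: [0.4672, 0.2172, 0.075]
orientation: [-0.001, -0.122, 0.992, -0.0]
wrist_force: [-0.1, -0.0, -0.6]
finger_gap: 0.0409
```

```bash
python3 - <<'E'
from workcell import env,eyes
import cv2
s=env.get_state();print(s["wrist_force"],s["tcp_pos"],s["finger_gap"])
f=eyes.read_camera("side")["frame"]; w=eyes.read_camera("wrist")["frame"]
f=cv2.resize(f[220:420,220:440],(528,480),interpolation=cv2.INTER_CUBIC)
cv2.imwrite("pics/sb1.png",f[:,:,::-1]);cv2.imwrite("pics/wb1.png",w[:,:,::-1])
E
```

```text
[-0.12935954 -0.04434564 -0.62166629] [0.46722058 0.21724701 0.0749566 ] 0.040855792847646344
```

View pics/sb1.png

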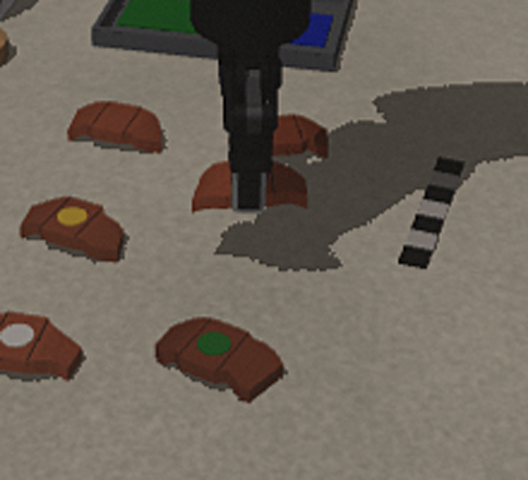

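View pics/wb1.png

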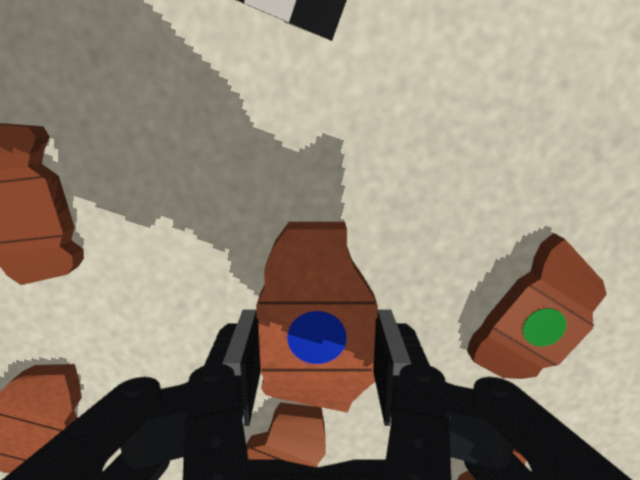

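The blue sherd is lifted level: the wrist view shows its sticker at (317,337), and the crack lines are horizontal. I'll go over the tray and measure the cards from there.

Call:
move_arm([
  [[0.1, -0.4, 0.7], [0, 0, -0.175], -1],
  [[0.24, -0.9, 0.6], [0, 0, -0.175], -1],
  [[0.24, -0.9, 0.6], [0, 0, -0.175], -1],
  [[0.24, -0.9, 0.5], [0, 0, -0.175], -1],
  [[0.24, -0.9, 0.5], [0, 0, -0.175], -1],
])

```text
clock: 4.8
tcp_pos: [0.5104, 0.0562, 0.1912]
orientation: [-0.0, -0.061, 0.998, 0.0]
wrist_force: [0.7, -0.1, -0.2]
finger_gap: 0.0407
```

Call:
move_arm([
  [[0.24, -0.9, 0.5], [0, 0, -0.175], -1],
  [[0.24, -0.9, 0.4], [0, 0, -0.175], -1],
  [[0.24, -0.9, 0.4], [0, 0, -0.175], -1],
  [[0.24, -0.9, 0.2], [0, 0, -0.175], -1],
  [[0.24, -0.9, 0], [0, 0, -0.175], -1],
])

```text
clock: 5.3
tcp_pos: [0.5592, -0.1243, 0.2517]
orientation: [0.001, 0.0, 1.0, -0.0]
wrist_force: [0.4, -0.1, -0.9]
finger_gap: 0.0406
```

Call:
move_arm([
  [[0.1, -0.5, 0], [0, 0, 0], -1],
  [[0, 0, 0], [0, 0, 0], -1],
  [[0, 0, 0], [0, 0, 0], -1],
])

```text
clock: 5.6
tcp_pos: [0.562, -0.1426, 0.2498]
orientation: [-0.001, 0.0, 1.0, 0.001]
wrist_force: [-0.2, -0.1, -1.3]
finger_gap: 0.0408
```

```bash
cat > cards.py <<'E'
import sys; from h import *
from workcell import env, eyes
name=sys.argv[1]
ss=[env.get_state()]; r=eyes.read_camera("wrist"); s=ss[0]
f=r["frame"]; K=r["mtx"]; T=wristT(s,r["mount"]); np.savez(f"pics/{name}.npz",frame=f,K=K,T=T)
v=f.copy(); m=masks(f)
for k in ("blue","green","yellow","white"):
    for c in blobs(m[k],1500):
        z=.007
        q=(rays(c.reshape(-1,2),K,T,z)[:,:2]*1000).astype(np.float32)
        rc=cv2.minAreaRect(q); b=cv2.boxPoints(rc)
        e=[b[1]-b[0],b[2]-b[1]]; L=max(e,key=np.linalg.norm); S=min(e,key=np.linalg.norm)
        print(k,np.round(cen(c),1),"rect",np.round(rc[0],1),np.round([np.linalg.norm(L),np.linalg.norm(S)],1),"yaw",round((np.degrees(np.arctan2(L[1],L[0]))+90)%180-90,1))
        cv2.drawContours(v,[c],-1,(255,0,255),1)
    for c in blobs(m[k],200):
        if cv2.contourArea(c)<9000:
            # sticker on held sherd: top 6 mm below tcp
            print("  small",k,np.round(cen(c),1),cv2.contourArea(c),np.round(rays([cen(c)],K,T,s["tcp_pos"][2]-.006)[0]*1000,1))
x=s["orientation"]; print("tcp",np.round(s["tcp_pos"]*1000,1),"yaw",round(np.degrees(2*np.arctan2(x[2],x[1]))%360,1),"j",np.round(s["joint_pos"],2),s["clock"],s["finger_gap"])
cv2.imwrite(f"pics/{name}.png",v[:,:,::-1])
E
python3 cards.py c1
```

```text
blue [316.5 337.1] rect [ 699.2 -142.8] [58.6 56.9] yaw -0.1
blue [342.2 129.6] rect [ 501.6 -120.9] [84.  59.8] yaw 0.6
  small blue [316.5 337.1] 2321.5 [ 559.3 -143.1  243.8]
  small blue [342.2 129.6] 7057.5 [ 488.4 -135.2  243.8]
green [352.9 231.7] rect [ 605.4 -119.8] [81.1 58.8] yaw 0.6
  small green [352.9 231.7] 2190.0 [ 520.4 -131.2  243.8]
yellow [196.7 131.3] rect [ 503. -244.] [83.6 59.7] yaw 0.6
  small yellow [196.7 131.3] 6991.5 [ 488.9 -179.1  243.8]
white [208.2 249.2] rect [ 608.3 -242.9] [84. 60.] yaw 0.5
  small white [617.1 430.2] 1483.5 [600.1 -27.5 243.8]
  small white [208.2 249.2] 5408.5 [ 526.4 -178.7  243.8]
tcp [ 562.  -142.6  249.8] yaw 180.0 j [-0.39  0.32  0.06  1.31  0.   -0.39] 5.6 0.04079185987019655
```

View pics/c1.png

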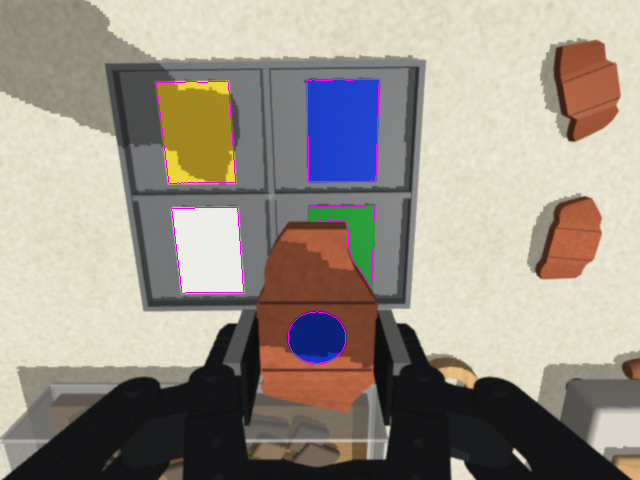

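The wrist view shows the blue card at (342,130), yellow (197,131), white (208,249), and green partly hidden at (353,232). The tray yaw is about 0.6°, and the held sticker sits 2.7 mm off the TCP. Next I move over the blue card and descend.

Call:
move_arm([
  [[-0.5, 0.19, -0.5], [0, 0, 0.05], -1],
  [[-0.5, 0.19, -0.7], [0, 0, 0], -1],
  [[-0.46, 0.19, -0.8], [0, 0, 0], -1],
  [[0, 0, -0.9], [0, 0, 0], -1],
  [[0, 0, -0.9], [0, 0, 0], -1],
])

```text
clock: 6.15
tcp_pos: [0.5034, -0.118, 0.0982]
orientation: [0.001, -0.005, 1.0, -0.0]
wrist_force: [0.5, -0.6, -0.1]
finger_gap: 0.041
```

Call:
move_arm([
  [[0, 0, -0.8], [0, 0, 0], -1],
  [[0, 0, -0.4], [0, 0, 0], -1],
  [[0, 0, -0.2], [0, 0, 0], -1],
  [[0, 0, 0], [0, 0, 0], -1],
])

```text
clock: 6.55
tcp_pos: [0.5033, -0.1185, 0.042]
orientation: [-0.001, -0.005, 1.0, 0.0]
wrist_force: [-0.8, -0.1, 0.4]
finger_gap: 0.041
```

Call:
move_arm([
  [[0, 0, -0.08], [0, 0, 0], -1],
  [[0, 0, -0.06], [0, 0, 0], -1],
  [[0, 0, 0], [0, 0, 0], -1],
])

```text
clock: 6.85
tcp_pos: [0.5045, -0.1199, 0.0377]
orientation: [0.001, -0.004, 1.0, -0.0]
wrist_force: [0.1, -0.5, -0.5]
finger_gap: 0.041
```

Call:
move_arm([
  [[0, 0, -0.03], [0, 0, 0], -1],
  [[0, 0, 0], [0, 0, 0], -1],
])

```text
clock: 7.05
tcp_pos: [0.5042, -0.1199, 0.0362]
orientation: [0.0, -0.004, 1.0, -0.0]
wrist_force: [-0.2, 0.0, -0.5]
finger_gap: 0.041
```

Call:
move_arm([
  [[0, 0, -0.03], [0, 0, 0], -1],
  [[0, 0, 0], [0, 0, 0], -1],
])

```text
clock: 7.25
tcp_pos: [0.504, -0.1199, 0.0346]
orientation: [-0.0, -0.004, 1.0, 0.0]
wrist_force: [-0.6, -0.1, 0.0]
finger_gap: 0.041
```

Call:
move_arm([
  [[0, 0, -0.03], [0, 0, 0], -1],
  [[0, 0, 0], [0, 0, 0], -1],
])

```text
clock: 7.45
tcp_pos: [0.5041, -0.1199, 0.0335]
orientation: [0.0, -0.004, 1.0, 0.0]
wrist_force: [-1.0, -0.1, 0.8]
finger_gap: 0.0411
```

Call:
move_arm([
  [[0, 0, -0.02], [0, 0, 0], -1],
  [[0, 0, 0], [0, 0, 0], -1],
])

```text
clock: 7.65
tcp_pos: [0.5042, -0.1199, 0.0334]
orientation: [0.0, -0.004, 1.0, -0.0]
wrist_force: [-1.3, 1.0, 5.6]
finger_gap: 0.041
```

Contact came at z = 33.4 mm, so I'm releasing with a partial opening.

Call:
move_arm([
  [[0, 0, 0], [0, 0, 0], 0.1],
  [[0, 0, 0], [0, 0, 0], 0.25],
  [[0, 0, 0], [0, 0, 0], 0.3],
  [[0, 0, 0.3], [0, 0, 0], 0.3],
  [[0, 0, 0.8], [0, 0, 0], 0.3],
])

```text
clock: 8.15
tcp_pos: [0.5018, -0.1189, 0.0752]
orientation: [-0.003, -0.004, 1.0, 0.001]
wrist_force: [0.3, 0.4, 0.0]
finger_gap: 0.0557
```

Call:
move_arm([
  [[0, 0, 1], [0, 0, 0], 0.3],
  [[0, 0, 0.9], [0, 0, 0], 1],
  [[0, 0.5, 0.4], [0, 0, 0], 1],
  [[0, 1, 0.4], [0, 0, -0.5], 1],
  [[0, 1, 0.4], [0, 0, -0.5], 1],
])

```text
clock: 8.65
tcp_pos: [0.5041, -0.0193, 0.2026]
orientation: [0.001, 0.068, 0.998, 0.0]
wrist_force: [0.6, -0.2, -0.1]
finger_gap: 0.0854
```

Call:
move_arm([
  [[-0.1, 1, 0.2], [0, 0, -0.5], 1],
  [[-0.1, 1, 0], [0, 0, -0.5], 1],
  [[-0.2, 1, 0], [0, 0, -0.3], 1],
  [[-0.2, 1, 0], [0, 0, 0], 1],
  [[-0.2, 1, 0], [0, 0, 0], 1],
])

```text
clock: 9.15
tcp_pos: [0.4715, 0.1818, 0.2097]
orientation: [0.001, 0.156, 0.988, 0.0]
wrist_force: [1.6, 0.3, -0.1]
finger_gap: 0.0852
```

```bash
cat > top.py <<'E'
import sys; from h import *
from workcell import env, eyes
name=sys.argv[1]
r=eyes.read_camera("top");f=r["frame"];K=r["mtx"];T=r["camera_from_world"]
m=masks(f); m["white"]=((cv2.cvtColor(f,cv2.COLOR_RGB2HSV)[:,:,1]<40)&(f.min(2)>180)).astype(np.uint8)*255
roi=np.zeros_like(m["terra"]); roi[155:268,364:500]=255
cs={}
for k in ("blue","green","yellow","white"):
    mm=cv2.bitwise_and(m[k],roi)
    cc=cv2.findContours(mm,cv2.RETR_EXTERNAL,cv2.CHAIN_APPROX_NONE)[0]
    for c in cc:
        A=cv2.contourArea(c)
        if A<15: continue
        q=(rays(c.reshape(-1,2),K,T,.027 if A<150 else .007)[:,:2]*1000).astype(np.float32)
        rc=cv2.minAreaRect(q)
        if A<150: print(k,"sticker",np.round(rays([cen(c)],K,T,.027)[0]*1000,1))
        else: print(k,"card",int(A),np.round(rc[0],1),np.round(rc[1],1),round(rc[2],1))
mt=cv2.bitwise_and(m["terra"],roi)
for c in blobs(mt,200):
    q=(rays(c.reshape(-1,2),K,T,.019)[:,:2]*1000).astype(np.float32)
    rc=cv2.minAreaRect(q); print("sherd",np.round(rc[0],1),np.round(rc[1],1),round(rc[2],1))
cv2.imwrite(f"pics/{name}.png",cv2.resize(f[140:280,140:500],(800,311),interpolation=cv2.INTER_CUBIC)[:,:,::-1])
s=env.get_state(); print("tcp",np.round(s["tcp_pos"]*1000,1))
E
python3 top.py t1
```

```text
blue sticker [ 499.8 -119.2   27. ]
blue card 350 [ 499.5 -119.7] [82.5 60. ] 0.3
green card 1064 [ 604.9 -118.2] [82.6 59.1] 0.6
yellow card 1092 [ 501.8 -242.5] [82.5 59.5] 1.2
white sticker [436.4 -82.5  27. ]
white card 1044 [ 606.6 -241.5] [80.3 59.2] 0.4
white card 733 [ 553.4 -228.7] [189.4 242. ] 87.9
white card 507 [ 552.8 -136.8] [184.1 235.7] 89.7
sherd [ 500.2 -119.6] [73.3 42.6] 0.3
tcp [470.  186.6 209.8]
```

View pics/t1.png

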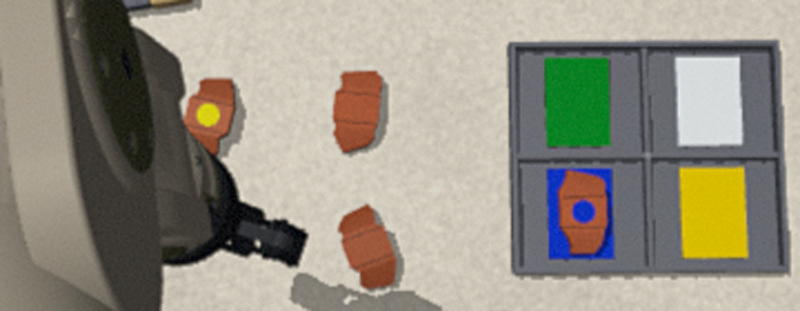

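Blue lies within about 0.5 mm of its card's centre and is lined up. Green is next.

Call:
move_arm([
  [[-0.05, 0.9, -0.3], [0, 0, 0.1], 1],
  [[-0.05, 0.9, -0.4], [0, 0, 0], 1],
  [[-0.05, 0.9, -0.5], [0, 0, 0], 1],
  [[-0.05, 0.8, -0.5], [0, 0, 0], 1],
  [[0, 0.28, 0], [0, 0, 0], 1],
])

```text
clock: 9.7
tcp_pos: [0.462, 0.3329, 0.1385]
orientation: [-0.002, 0.148, 0.989, -0.001]
wrist_force: [-0.9, -0.2, 0.2]
finger_gap: 0.0854
```

Call:
move_arm([
  [[0, 0, 0], [0, 0, 0], 1],
  [[0, 0, 0], [0, 0, 0], 1],
])

```text
clock: 9.9
tcp_pos: [0.4646, 0.3309, 0.1418]
orientation: [0.001, 0.149, 0.989, 0.0]
wrist_force: [-0.2, -0.2, 0.7]
finger_gap: 0.0855
```

```bash
python3 look.py wg green
```

```text
terra 4114 [226.7 427.1] [585.  223.2  12. ] rect [584.9 221.8] [84.4 44.5] yaw -12.1
terra 652 [  9.3 366.8] [490.5  95.4  12. ] rect [493.3  96.7] [41.4 17.8] yaw -30.5
terra 4434 [393.2 381.3] [582.7 351.6  12. ] rect [581.8 350.3] [83.2 43.6] yaw 3.2
terra 6572 [315.7 233.7] [460.8 331.3  12. ] rect [461.9 331.7] [76.5 42.9] yaw -18.6
green 769 [316.8 242.9] [464.4 330.9  20. ] rect [464.6 330.9] [19.8 19.5] yaw 72.8
tcp [464.6 330.9 141.8] yaw 162.8 j [ 0.48  0.36 -0.16  1.05 -0.    0.78] 9.9
```

View pics/wg.png

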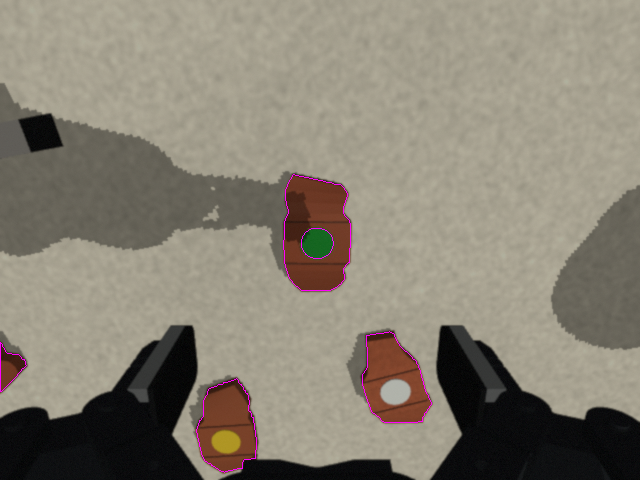

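The wrist view shows the green sticker at (317,243), on the jaw axis and aligned. I'm grasping about 2.5 mm higher than I did for blue.

Call:
move_arm([
  [[-0.02, 0, -0.6], [0, 0, 0], 1],
  [[0, 0, -0.7], [0, 0, 0], 1],
  [[0, 0, -0.7], [0, 0, 0], 1],
  [[0, 0, -0.5], [0, 0, 0], 1],
  [[0, 0, -0.34], [0, 0, 0], 1],
])

```text
clock: 10.45
tcp_pos: [0.4635, 0.3298, 0.0267]
orientation: [-0.0, 0.15, 0.989, -0.0]
wrist_force: [0.1, 0.1, 1.4]
finger_gap: 0.0856
```

Call:
move_arm([
  [[0, 0, 0], [0, 0, 0], 0.3],
  [[0, 0, 0], [0, 0, 0], -0.3],
  [[0, 0, 0], [0, 0, 0], -1],
  [[0, 0, 0], [0, 0, 0], -1],
  [[0, 0, 0], [0, 0, 0], -1],
])

```text
clock: 10.95
tcp_pos: [0.4645, 0.3319, 0.0288]
orientation: [0.001, 0.149, 0.989, 0.001]
wrist_force: [-0.1, -0.0, 7.2]
finger_gap: 0.0403
```

Call:
move_arm([
  [[0, 0, 0.1], [0, 0, 0], -1],
  [[0, 0, 0.2], [0, 0, 0], -1],
  [[0, 0, 0.4], [0, 0, 0], -1],
  [[0, -0.2, 0.7], [0, 0, 0], -1],
  [[0.2, -0.5, 0.8], [0, 0, 0], -1],
])

```text
clock: 11.45
tcp_pos: [0.4695, 0.3038, 0.1154]
orientation: [-0.001, 0.148, 0.989, -0.0]
wrist_force: [0.9, 0.6, -1.1]
finger_gap: 0.0405
```

Call:
move_arm([
  [[0.3, -0.95, 0.8], [0, 0, 0.22], -1],
  [[0.3, -0.95, 0.5], [0, 0, 0.22], -1],
  [[0.3, -0.95, 0.3], [0, 0, 0.22], -1],
  [[0.3, -0.95, 0], [0, 0, 0.22], -1],
  [[0.3, -0.95, 0], [0, 0, 0.22], -1],
])

```text
clock: 11.95
tcp_pos: [0.5315, 0.1129, 0.1798]
orientation: [0.001, 0.072, 0.997, 0.0]
wrist_force: [-0.3, 0.8, 0.4]
finger_gap: 0.0408
```

Call:
move_arm([
  [[0.35, -0.95, 0], [0, 0, 0.22], -1],
  [[0.35, -0.95, 0], [0, 0, 0.22], -1],
  [[0.35, -0.95, 0], [0, 0, 0.22], -1],
  [[0.35, -0.95, 0], [0, 0, 0.22], -1],
  [[0.3, -0.95, 0], [0, 0, 0.22], -1],
])

```text
clock: 12.45
tcp_pos: [0.5993, -0.0773, 0.1788]
orientation: [0.0, -0.005, 1.0, 0.0]
wrist_force: [-0.2, 0.9, -0.9]
finger_gap: 0.041
```

Call:
move_arm([
  [[0.2, -1, 0], [0, 0, 0], -1],
  [[0, -0.1, -0.5], [0, 0, 0], -1],
  [[0, 0, -0.5], [0, 0, 0], -1],
  [[0, 0, 0], [0, 0, 0], -1],
  [[0, 0, 0], [0, 0, 0], -1],
])

```text
clock: 12.95
tcp_pos: [0.6065, -0.1195, 0.1386]
orientation: [-0.001, -0.004, 1.0, 0.0]
wrist_force: [-0.2, 0.1, -1.1]
finger_gap: 0.0406
```

```bash
python3 cards.py c2
```

```text
blue [314.5  76.2] rect [ 507.6 -120.8] [72.4 59.9] yaw 0.6
  small blue [317.   55.5] 1289.5 [ 512.5 -120.5  132.6]
  small blue [314.5  76.2] 4454.0 [ 518.  -121.2  132.6]
green [316.5 340. ] rect [ 680.5 -119.3] [39.8 39.3] yaw -41.8
green [319.1 200.5] rect [ 586.1 -120. ] [59.4 42.2] yaw -89.6
  small green [316.5 340. ] 2200.0 [ 605.  -120.   132.6]
  small green [319.1 200.5] 4913.5 [ 554.6 -119.5  132.6]
yellow [97.8 67.9] rect [ 508.5 -244. ] [72.4 60.3] yaw 0.6
white [ 87.1 351.9] rect [ 696.3 -275.2] [147.6 115.2] yaw 68.6
white [122.6 246.4] rect [ 610.2 -243.2] [80.3 60.5] yaw 0.6
white [529.  200.7] rect [619.1  12.1] [319.3 151.8] yaw 13.9
  small white [373.8 431.6] 573.5 [644.8 -97.6 132.6]
  small white [365.9 397.3] 407.0 [ 629.1 -101.4  132.6]
  small white [  4.1 236.7] 241.5 [ 567.3 -222.   132.6]
tcp [ 606.5 -119.5  138.6] yaw 180.5 j [-0.32  0.45 -0.03  1.09  0.   -0.33] 12.95 0.04057109098451582
```

View pics/c2.png

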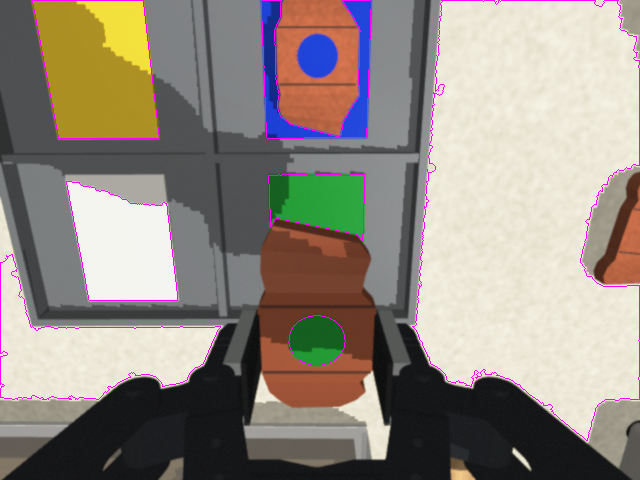

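The wrist view shows the held green sherd aligned, its sticker at (317,340), with the card edge visible ahead of it. I'm descending onto the green card.

Call:
move_arm([
  [[0, 0.035, -0.7], [0, 0, 0], -1],
  [[0, 0, -0.8], [0, 0, 0], -1],
  [[0, 0, -0.6], [0, 0, 0], -1],
  [[0, 0, -0.35], [0, 0, 0], -1],
  [[0, 0, 0], [0, 0, 0], -1],
])

```text
clock: 13.5
tcp_pos: [0.6062, -0.1177, 0.0394]
orientation: [-0.001, -0.004, 1.0, 0.0]
wrist_force: [-0.1, 0.0, -0.9]
finger_gap: 0.0409
```

Call:
move_arm([
  [[0, 0, -0.03], [0, 0, 0], -1],
  [[0, 0, -0.03], [0, 0, 0], -1],
  [[0, 0, 0], [0, 0, 0], -1],
])

```text
clock: 13.8
tcp_pos: [0.608, -0.1187, 0.0394]
orientation: [0.001, -0.004, 1.0, -0.0]
wrist_force: [0.8, -0.9, -1.8]
finger_gap: 0.0406
```

Call:
move_arm([
  [[0, 0, -0.03], [0, 0, 0], -1],
  [[0, 0, 0], [0, 0, 0], -1],
])

```text
clock: 14.0
tcp_pos: [0.6072, -0.1185, 0.0372]
orientation: [0.0, -0.004, 1.0, -0.0]
wrist_force: [-0.6, 0.5, -1.1]
finger_gap: 0.0408
```

Call:
move_arm([
  [[0, 0, -0.03], [0, 0, 0], -1],
  [[0, 0, 0], [0, 0, 0], -1],
])

```text
clock: 14.2
tcp_pos: [0.6072, -0.1185, 0.0359]
orientation: [0.0, -0.004, 1.0, -0.0]
wrist_force: [-0.6, 0.1, 1.4]
finger_gap: 0.0405
```

Call:
move_arm([
  [[0, 0, -0.025], [0, 0, 0], -1],
  [[0, 0, 0], [0, 0, 0], -1],
])

```text
clock: 14.4
tcp_pos: [0.6072, -0.1185, 0.0358]
orientation: [0.0, -0.004, 1.0, -0.0]
wrist_force: [-3.1, 1.1, 9.0]
finger_gap: 0.0408
```

Call:
move_arm([
  [[0, 0, 0], [0, 0, 0], 0.1],
  [[0, 0, 0], [0, 0, 0], 0.25],
  [[0, 0, 0], [0, 0, 0], 0.3],
  [[0, 0, 0.3], [0, 0, 0], 0.3],
  [[0, 0, 0.8], [0, 0, 0], 0.3],
])

```text
clock: 14.9
tcp_pos: [0.6045, -0.1176, 0.0764]
orientation: [-0.003, -0.004, 1.0, 0.001]
wrist_force: [0.2, 0.4, 0.3]
finger_gap: 0.0555
```

Call:
move_arm([
  [[0, 0, 1], [0, 0, 0], 0.3],
  [[0, 0.4, 0.6], [0, 0, -0.16], 1],
  [[0, 0.9, 0], [0, 0, -0.2], 1],
  [[-0.05, 0.95, 0], [0, 0, -0.2], 1],
  [[-0.05, 0.95, 0], [0, 0, -0.2], 1],
])

```text
clock: 15.4
tcp_pos: [0.6032, 0.0105, 0.144]
orientation: [0.001, 0.05, 0.999, 0.0]
wrist_force: [0.0, -0.8, 0.3]
finger_gap: 0.0854
```

Call:
move_arm([
  [[-0.1, 0.95, 0], [0, 0, -0.2], 1],
  [[-0.1, 0.95, 0], [0, 0, -0.2], 1],
  [[-0.1, 0.95, 0], [0, 0, -0.2], 1],
  [[-0.06, 0.95, 0], [0, 0, -0.2], 1],
  [[0, 0.95, 0], [0, 0, 0], 1],
])

```text
clock: 15.9
tcp_pos: [0.5882, 0.2012, 0.1436]
orientation: [0.0, 0.105, 0.994, 0.0]
wrist_force: [0.3, 0.5, 1.0]
finger_gap: 0.0856
```

Call:
move_arm([
  [[0, 0.6, 0], [0, 0, 0], 1],
  [[0, 0, 0], [0, 0, 0], 1],
  [[0, 0, 0], [0, 0, 0], 1],
])

```text
clock: 16.2
tcp_pos: [0.5885, 0.224, 0.1431]
orientation: [0.0, 0.104, 0.995, -0.0]
wrist_force: [-0.1, -1.6, -0.8]
finger_gap: 0.0853
```

```bash
python3 top.py t2;python3 look.py wy yellow
```

```text
blue sticker [ 499.7 -119.2   27. ]
blue card 342 [ 499.5 -119.7] [82.5 60. ] 0.3
green sticker [ 605.4 -117.6   27. ]
green card 296 [ 604.9 -118.1] [82.6 59.2] 0.6
yellow card 1092 [ 501.9 -242.7] [82.6 59.3] 1.1
white card 1050 [ 605.6 -241.5] [82.4 59.2] 0.4
white card 1278 [ 553.1 -186.3] [233.8 284.2] 0.3
sherd [ 500.2 -119.6] [73.3 42.6] 0.3
sherd [ 602.4 -118.6] [39.  72.9] 89.1
tcp [588.6 223.2 143. ]
terra 6308 [116.4 289.7] [595.3  85.3  12. ] rect [594.7  84.3] [79.6 47.5] yaw -4.6
terra 6081 [317.3 237.6] [587.7 223.5  12. ] rect [588.3 222.8] [78.5 42.9] yaw -11.0
terra 7312 [522.  189.6] [583.8 353.1  12. ] rect [584.8 353.5] [78.5 47.1] yaw 0.5
terra 6322 [ 33.  103.9] [474.3  79.8  12. ] rect [473.8  85.1] [69.8 46.3] yaw -25.4
yellow 822 [316.4 245.3] [590.1 222.5  20. ] rect [590.3 222.5] [20.6 20.3] yaw 77.9
tcp [588.6 223.2 143. ] yaw 168.0 j [ 0.24  0.47  0.01  1.11 -0.    0.45] 16.25
```

View pics/wy.png

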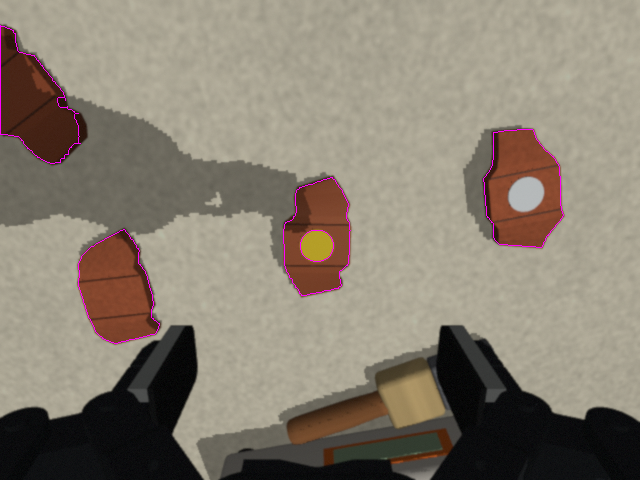

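View pics/t2.png

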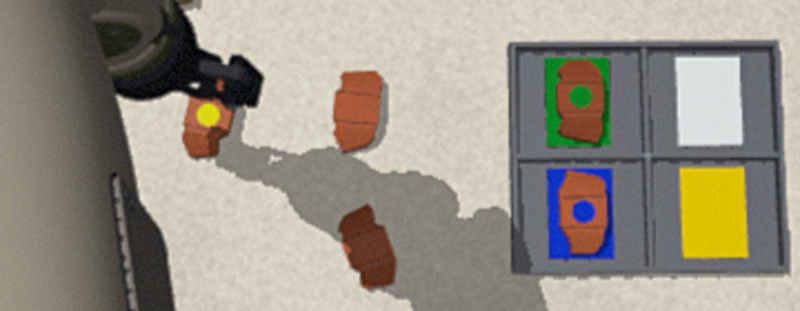

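Green sits within about 0.5 mm of its card's centre. The wrist view shows the yellow sticker at (316,245), aligned, so I'm grasping.

Call:
move_arm([
  [[0.015, -0.015, -0.6], [0, 0, 0], 1],
  [[0, 0, -0.75], [0, 0, 0], 1],
  [[0, 0, -0.7], [0, 0, 0], 1],
  [[0, 0, -0.5], [0, 0, 0], 1],
  [[0, 0, -0.34], [0, 0, 0], 1],
])

```text
clock: 16.8
tcp_pos: [0.5885, 0.2212, 0.0254]
orientation: [-0.001, 0.106, 0.994, -0.0]
wrist_force: [-0.1, 0.5, 0.7]
finger_gap: 0.0855
```

Call:
move_arm([
  [[0, 0, 0], [0, 0, 0], 0.3],
  [[0, 0, 0], [0, 0, 0], -0.3],
  [[0, 0, 0], [0, 0, 0], -1],
  [[0, 0, 0], [0, 0, 0], -1],
  [[0, 0, 0], [0, 0, 0], -1],
])

```text
clock: 17.3
tcp_pos: [0.5906, 0.2233, 0.0288]
orientation: [0.002, 0.105, 0.994, 0.0]
wrist_force: [0.7, -0.8, 6.2]
finger_gap: 0.0402
```

Call:
move_arm([
  [[0, 0, 0.1], [0, 0, 0], -1],
  [[0, 0, 0.2], [0, 0, 0], -1],
  [[0, 0, 0.4], [0, 0, 0], -1],
  [[0, -0.2, 0.7], [0, 0, 0], -1],
  [[0, -0.5, 0.8], [0, 0, 0], -1],
])

```text
clock: 17.8
tcp_pos: [0.5879, 0.1958, 0.115]
orientation: [-0.001, 0.104, 0.995, -0.0]
wrist_force: [0.3, 0.1, -0.9]
finger_gap: 0.041
```

Call:
move_arm([
  [[-0.18, -0.91, 0.6], [0, 0, 0.13], -1],
  [[-0.18, -0.91, 0.3], [0, 0, 0.13], -1],
  [[-0.18, -0.91, 0], [0, 0, 0.13], -1],
  [[-0.18, -0.91, 0], [0, 0, 0.13], -1],
  [[-0.18, -0.91, 0], [0, 0, 0.13], -1],
])

```text
clock: 18.3
tcp_pos: [0.5526, 0.0118, 0.1517]
orientation: [0.0, 0.059, 0.998, 0.0]
wrist_force: [0.7, -0.4, -0.8]
finger_gap: 0.0409
```

Call:
move_arm([
  [[-0.18, -0.91, 0], [0, 0, 0.13], -1],
  [[-0.18, -0.91, 0], [0, 0, 0.13], -1],
  [[-0.18, -0.91, 0], [0, 0, 0.13], -1],
  [[-0.18, -0.91, 0], [0, 0, 0.13], -1],
  [[-0.18, -0.91, 0], [0, 0, 0.13], -1],
])

```text
clock: 18.8
tcp_pos: [0.5165, -0.1702, 0.1514]
orientation: [-0.0, 0.014, 1.0, 0.0]
wrist_force: [0.7, -0.8, -0.3]
finger_gap: 0.0406
```

Call:
move_arm([
  [[-0.18, -0.91, 0], [0, 0, 0.13], -1],
  [[-0.18, -0.92, -0.3], [0, 0, 0.13], -1],
  [[0, 0, 0], [0, 0, 0], -1],
  [[0, 0, 0], [0, 0, 0], -1],
])

```text
clock: 19.2
tcp_pos: [0.5021, -0.2426, 0.1388]
orientation: [-0.0, -0.003, 1.0, 0.001]
wrist_force: [-1.1, 0.5, -1.1]
finger_gap: 0.0407
```

```bash
python3 cards.py c3 | egrep "tcp|yellow"
```

```text
yellow [316.5 339.5] rect [ 575.8 -242.5] [40.3 39.8] yaw 0.2
yellow [309.8 206. ] rect [ 498.7 -244.2] [75.  59.5] yaw 0.6
  small yellow [316.5 339.5] 2297.5 [ 500.2 -243.1  132.8]
  small yellow [309.8 206. ] 5340.0 [ 451.9 -245.5  132.8]
tcp [ 502.1 -242.6  138.8] yaw 180.3 j [-0.59  0.34 -0.2   1.04  0.   -0.6 ] 19.2 0.040711068901180675
```

View pics/c3.png

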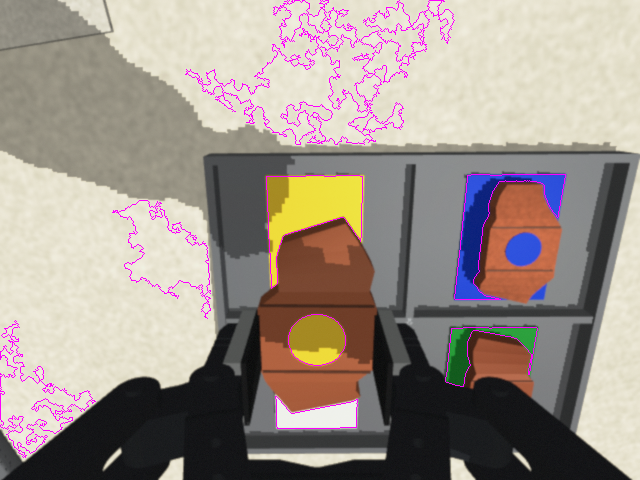

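The wrist view shows the yellow sherd over its card, sticker at (317,340), the same hold as green. I'm descending.

Call:
move_arm([
  [[0, 0, -0.7], [0, 0, 0], -1],
  [[0, 0, -0.8], [0, 0, 0], -1],
  [[0, 0, -0.6], [0, 0, 0], -1],
  [[0, 0, -0.4], [0, 0, 0], -1],
  [[0, 0, 0], [0, 0, 0], -1],
])

```text
clock: 19.75
tcp_pos: [0.5022, -0.24, 0.0375]
orientation: [-0.001, -0.005, 1.0, 0.001]
wrist_force: [0.1, -0.1, -0.4]
finger_gap: 0.0409
```

Call:
move_arm([
  [[0, 0, -0.03], [0, 0, 0], -1],
  [[0, 0, -0.03], [0, 0, 0], -1],
  [[0, 0, 0], [0, 0, 0], -1],
])

```text
clock: 20.05
tcp_pos: [0.5034, -0.2422, 0.0376]
orientation: [0.001, -0.004, 1.0, -0.0]
wrist_force: [0.5, -0.7, -0.2]
finger_gap: 0.0409
```

Call:
move_arm([
  [[0, 0, -0.025], [0, 0, 0], -1],
  [[0, 0, 0], [0, 0, 0], -1],
])

```text
clock: 20.25
tcp_pos: [0.5029, -0.2423, 0.036]
orientation: [0.0, -0.004, 1.0, -0.0]
wrist_force: [-0.4, 0.3, 0.4]
finger_gap: 0.041
```

Call:
move_arm([
  [[0, 0, -0.025], [0, 0, 0], -1],
  [[0, 0, 0], [0, 0, 0], -1],
])

```text
clock: 20.45
tcp_pos: [0.503, -0.2424, 0.0357]
orientation: [0.0, -0.004, 1.0, -0.0]
wrist_force: [-1.3, 1.1, 6.5]
finger_gap: 0.0408
```

Call:
move_arm([
  [[0, 0, -0.015], [0, 0, 0], -1],
  [[0, 0, 0], [0, 0, 0], -1],
])

```text
clock: 20.65
tcp_pos: [0.503, -0.2424, 0.0356]
orientation: [0.0, -0.004, 1.0, -0.0]
wrist_force: [-3.2, 2.9, 9.5]
finger_gap: 0.0408
```

Call:
move_arm([
  [[0, 0, 0], [0, 0, 0], 0.1],
  [[0, 0, 0], [0, 0, 0], 0.25],
  [[0, 0, 0], [0, 0, 0], 0.3],
  [[0, 0, 0.3], [0, 0, 0], 0.3],
  [[0, 0, 0.8], [0, 0, 0], 0.3],
])

```text
clock: 21.15
tcp_pos: [0.5007, -0.2409, 0.0761]
orientation: [-0.003, -0.004, 1.0, 0.002]
wrist_force: [-0.3, -0.1, -0.2]
finger_gap: 0.0557
```

Call:
move_arm([
  [[0, 0, 1], [0, 0, 0], 0.3],
  [[0, 0.4, 0.6], [0, 0, 0], 1],
  [[0.1, 0.95, 0], [0, 0, 0], 1],
  [[0.15, 0.95, 0], [0, 0, 0], 1],
  [[0.15, 0.95, 0], [0, 0, 0], 1],
])

```text
clock: 21.65
tcp_pos: [0.5191, -0.1113, 0.1433]
orientation: [0.001, -0.003, 1.0, -0.0]
wrist_force: [0.5, -0.4, -0.3]
finger_gap: 0.0854
```

Call:
move_arm([
  [[0.15, 0.95, 0], [0, 0, 0], 1],
  [[0.15, 0.95, 0], [0, 0, 0], 1],
  [[0.15, 0.95, 0], [0, 0, 0], 1],
  [[0.15, 0.95, 0], [0, 0, 0], 1],
  [[0.15, 0.95, 0], [0, 0, 0], 1],
])

```text
clock: 22.15
tcp_pos: [0.549, 0.0794, 0.1429]
orientation: [0.0, -0.004, 1.0, 0.0]
wrist_force: [0.3, -0.2, -0.2]
finger_gap: 0.0855
```

Call:
move_arm([
  [[0.15, 0.95, 0], [0, 0, 0], 1],
  [[0.15, 0.95, 0], [0, 0, 0.1], 1],
  [[0.15, 0.95, 0], [0, 0, 0.1], 1],
  [[0.15, 0.95, 0], [0, 0, 0.07], 1],
  [[0.15, 0.95, 0], [0, 0, 0], 1],
])

```text
clock: 22.65
tcp_pos: [0.5789, 0.2695, 0.1428]
orientation: [0.0, -0.023, 1.0, 0.0]
wrist_force: [0.3, 0.5, -1.3]
finger_gap: 0.0853
```

Call:
move_arm([
  [[0.1, 0.95, 0], [0, 0, 0], 1],
  [[0.02, 0.28, 0], [0, 0, 0], 1],
  [[0, 0, 0], [0, 0, 0], 1],
  [[0, 0, 0], [0, 0, 0], 1],
])

```text
clock: 23.05
tcp_pos: [0.5833, 0.3162, 0.1421]
orientation: [-0.0, -0.023, 1.0, -0.0]
wrist_force: [0.3, -0.2, 0.8]
finger_gap: 0.0854
```

```bash
python3 top.py t3;python3 look.py ww white
```

```text
blue sticker [ 499.7 -119.2   27. ]
blue card 353 [ 499.5 -119.7] [82.5 60. ] 0.3
green sticker [ 605.4 -117.6   27. ]
green card 297 [ 604.9 -118.2] [82.5 59.1] 0.6
yellow sticker [ 501.  -241.7   27. ]
yellow card 223 [ 501.2 -231.3] [37.1 81.5] 88.6
yellow sticker [ 492.2 -258.1   27. ]
white sticker [ 438.4 -295.4   27. ]
white sticker [474.3 -47.9  27. ]
white sticker [ 510.2 -308.7   27. ]
white sticker [600.5 -46.5  27. ]
white card 1041 [ 606.6 -241.5] [80.3 59.1] 0.4
white sticker [659.5 -83.7  27. ]
sherd [ 501.  -242.4] [72.8 41.1] 2.3
sherd [ 500.2 -119.6] [73.3 42.6] 0.3
sherd [ 602.4 -118.6] [39.  72.9] 89.1
tcp [583.5 315.7 142.2]
terra 6085 [374.3 242.5] [583.8 352.2  12. ] rect [584.7 351.9] [79.1 44.2] yaw 2.5
tcp [583.5 315.7 142.2] yaw 182.5 j [ 0.38  0.53  0.11  1.15 -0.    0.33] 23.1
```

View pics/ww.png

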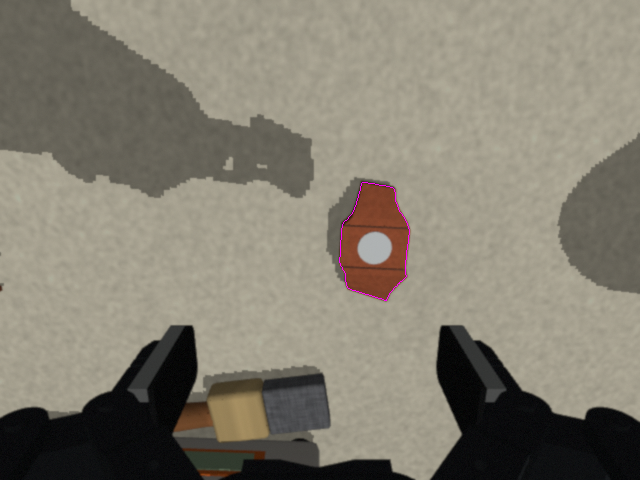

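View pics/t3.png

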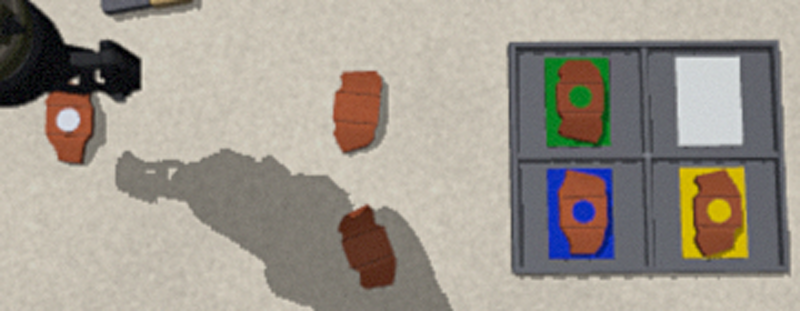

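```bash
python3 - <<'E'
from h import *
from workcell import env,eyes
s=env.get_state();r=eyes.read_camera("wrist");h=cv2.cvtColor(r["frame"],cv2.COLOR_RGB2HSV)
m=((h[:,:,1]<40)&(h[:,:,2]>150)).astype(np.uint8)*255;m[:,:350]=0;m[:,400:]=0;m[:225]=0;m[270:]=0
c=max(blobs(m,100),key=cv2.contourArea);print(cen(c),rays([cen(c)],r["mtx"],wristT(s,r["mount"]),.02)*1000,s["tcp_pos"])
E
```

```text
[374.6551071878941, 247.4249684741488] [[584.67116912 351.1776745   20.        ]] [0.58356233 0.31546913 0.14221949]
```

The white sticker is at (375,247), about 36 mm further along +y. I'll shift over it, then descend.

Call:
move_arm([
  [[0, 0.89, 0], [0, 0, 0], 1],
  [[0, 0, -0.7], [0, 0, 0], 1],
  [[0, 0, -0.75], [0, 0, 0], 1],
  [[0, 0, -0.7], [0, 0, 0], 1],
  [[0, 0, -0.4], [0, 0, 0], 1],
])

```text
clock: 23.7
tcp_pos: [0.5824, 0.3506, 0.0376]
orientation: [-0.002, -0.022, 1.0, -0.001]
wrist_force: [-1.1, -0.1, 0.2]
finger_gap: 0.0854
```

Call:
move_arm([
  [[0, 0, -0.31], [0, 0, 0], 1],
  [[0, 0, 0], [0, 0, 0], 0.3],
  [[0, 0, 0], [0, 0, 0], -0.3],
  [[0, 0, 0], [0, 0, 0], -1],
  [[0, 0, 0], [0, 0, 0], -1],
])

```text
clock: 24.2
tcp_pos: [0.5848, 0.353, 0.0295]
orientation: [0.001, -0.023, 1.0, 0.001]
wrist_force: [0.1, -0.6, 3.9]
finger_gap: 0.041
```

Call:
move_arm([
  [[0, 0, 0], [0, 0, 0], -1],
  [[0, 0, 0.1], [0, 0, 0], -1],
  [[0, 0, 0.3], [0, 0, 0], -1],
  [[0, -0.2, 0.8], [0, 0, 0], -1],
  [[0, -0.5, 1], [0, 0, 0], -1],
])

```text
clock: 24.7
tcp_pos: [0.5819, 0.3251, 0.1149]
orientation: [-0.002, -0.024, 1.0, -0.0]
wrist_force: [0.6, 0.1, 0.7]
finger_gap: 0.0409
```

Call:
move_arm([
  [[0.04, -0.94, 0.6], [0, 0, -0.05], -1],
  [[0.04, -0.94, 0.3], [0, 0, -0.05], -1],
  [[0.04, -0.94, 0], [0, 0, -0.05], -1],
  [[0.04, -0.94, 0], [0, 0, -0.05], -1],
  [[0.04, -0.94, 0], [0, 0, -0.05], -1],
])

```text
clock: 25.2
tcp_pos: [0.5915, 0.1353, 0.1527]
orientation: [0.0, -0.005, 1.0, 0.0]
wrist_force: [-0.2, -0.6, -0.9]
finger_gap: 0.0408
```

Call:
move_arm([
  [[0.04, -0.94, 0], [0, 0, 0], -1],
  [[0.04, -0.94, 0], [0, 0, 0], -1],
  [[0.04, -0.94, 0], [0, 0, 0], -1],
  [[0.04, -0.94, 0], [0, 0, 0], -1],
  [[0.04, -0.94, 0], [0, 0, 0], -1],
])

```text
clock: 25.7
tcp_pos: [0.5994, -0.0528, 0.1524]
orientation: [0.0, -0.005, 1.0, 0.0]
wrist_force: [0.5, 0.6, 0.4]
finger_gap: 0.0408
```

Call:
move_arm([
  [[0.04, -0.94, 0], [0, 0, 0], -1],
  [[0.04, -0.94, 0], [0, 0, 0], -1],
  [[0.04, -0.94, 0], [0, 0, 0], -1],
  [[0.04, -0.94, 0], [0, 0, 0], -1],
  [[0.045, -1, 0], [0, 0, 0], -1],
])

```text
clock: 26.2
tcp_pos: [0.6077, -0.2429, 0.1524]
orientation: [0.0, -0.005, 1.0, 0.0]
wrist_force: [1.0, -0.9, -1.3]
finger_gap: 0.0408
```

Call:
move_arm([
  [[0, 0, -0.3], [0, 0, 0], -1],
  [[0, 0, 0], [0, 0, 0], -1],
  [[0, 0, 0], [0, 0, 0], -1],
])

```text
clock: 26.5
tcp_pos: [0.6072, -0.2406, 0.1393]
orientation: [-0.001, -0.006, 1.0, 0.001]
wrist_force: [-0.0, 0.5, 0.5]
finger_gap: 0.0412
```

```bash
python3 cards.py c4 | egrep "tcp|white"
```

```text
white [317.4 211.4] rect [ 602.9 -242.6] [73.1 60.4] yaw 0.6
white [555.3 339.5] rect [670.3 -62.4] [181.3 150.4] yaw -47.5
white [ 95.3 286.6] rect [ 662. -380.] [192.5 147.4] yaw -12.6
white [147.9  35.5] rect [ 499.6 -344.5] [62.8 53.3] yaw -89.4
  small white [615.4 435.9] 212.5 [ 646.6 -125.1  133.3]
  small white [ 18.6 437. ] 1433.0 [ 649.2 -355.5  133.3]
  small white [265.6 389.5] 278.0 [ 626.6 -259.7  133.3]
  small white [315.6 353.9] 589.0 [ 611.3 -241.3  133.3]
  small white [317.4 211.4] 5000.5 [ 558.8 -241.3  133.3]
  small white [147.9  35.5] 5925.0 [ 508.5 -289.6  133.3]
tcp [ 607.2 -240.6  139.3] yaw 180.6 j [-0.5   0.51  0.07  1.13  0.   -0.51] 26.5 0.04117897791749027
```

View pics/c4.png

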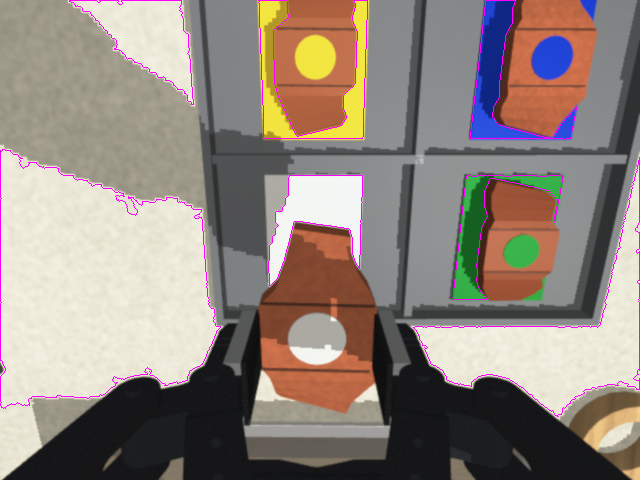

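The wrist view shows the white sherd over its card, sticker at about (317,339). I'm descending.

Call:
move_arm([
  [[0, 0, -0.7], [0, 0, 0], -1],
  [[0, 0, -0.8], [0, 0, 0], -1],
  [[0, 0, -0.6], [0, 0, 0], -1],
  [[0, 0, -0.4], [0, 0, 0], -1],
  [[0, 0, 0], [0, 0, 0], -1],
])

```text
clock: 27.05
tcp_pos: [0.6072, -0.2397, 0.0383]
orientation: [-0.001, -0.006, 1.0, 0.001]
wrist_force: [-1.2, -0.6, -0.1]
finger_gap: 0.0407
```

Call:
move_arm([
  [[0, 0, -0.03], [0, 0, 0], -1],
  [[0, 0, -0.02], [0, 0, 0], -1],
  [[0, 0, 0], [0, 0, 0], -1],
])

```text
clock: 27.35
tcp_pos: [0.6084, -0.2418, 0.0388]
orientation: [0.001, -0.005, 1.0, -0.0]
wrist_force: [0.1, -0.2, -0.2]
finger_gap: 0.0404
```

Call:
move_arm([
  [[0, 0, -0.02], [0, 0, 0], -1],
  [[0, 0, 0], [0, 0, 0], -1],
])

```text
clock: 27.55
tcp_pos: [0.6079, -0.2419, 0.0372]
orientation: [0.0, -0.005, 1.0, -0.0]
wrist_force: [-0.5, -0.2, -0.0]
finger_gap: 0.0406
```

Call:
move_arm([
  [[0, 0, -0.02], [0, 0, 0], -1],
  [[0, 0, 0], [0, 0, 0], -1],
])

```text
clock: 27.75
tcp_pos: [0.6079, -0.2419, 0.0365]
orientation: [0.0, -0.005, 1.0, -0.0]
wrist_force: [-0.5, 0.4, 3.6]
finger_gap: 0.0407
```

Contact at 36.5 mm. I'll press slightly, release and move clear.

Call:
move_arm([
  [[0, 0, -0.015], [0, 0, 0], -1],
  [[0, 0, 0], [0, 0, 0], 0.1],
  [[0, 0, 0], [0, 0, 0], 0.25],
  [[0, 0, 0], [0, 0, 0], 0.3],
  [[0, 0, 0.3], [0, 0, 0], 0.3],
])

```text
clock: 28.25
tcp_pos: [0.6064, -0.2411, 0.0458]
orientation: [-0.002, -0.005, 1.0, 0.001]
wrist_force: [0.2, -0.3, 0.7]
finger_gap: 0.0556
```

Call:
move_arm([
  [[0, 0, 0.8], [0, 0, 0], 0.3],
  [[0, 0, 1], [0, 0, 0], 0.3],
  [[0, 0, 1], [0, 0, 0], 0.3],
  [[-0.3, 0.5, 1], [0, 0, 0], 0.3],
  [[-0.3, 0.9, 0.5], [0, 0, 0], 0.3],
])

```text
clock: 28.75
tcp_pos: [0.5852, -0.1878, 0.2242]
orientation: [0.003, -0.004, 1.0, -0.002]
wrist_force: [0.8, 1.1, 0.2]
finger_gap: 0.0555
```

Call:
move_arm([
  [[-0.3, 0.9, 0], [0, 0, 0], 0.3],
  [[-0.3, 0.9, 0], [0, 0, 0], 0.3],
  [[-0.3, 0.9, 0], [0, 0, 0], 0.3],
  [[-0.3, 0.9, 0], [0, 0, 0], 0.3],
  [[-0.3, 0.9, 0], [0, 0, 0], 0.3],
])

```text
clock: 29.25
tcp_pos: [0.5232, -0.0045, 0.2205]
orientation: [0.001, -0.005, 1.0, 0.0]
wrist_force: [0.5, 0.5, -0.2]
finger_gap: 0.0552
```

Call:
move_arm([
  [[-0.3, 0.9, 0], [0, 0, 0], 0.3],
  [[-0.3, 0.9, 0], [0, 0, 0], 0.3],
  [[-0.3, 0.9, 0], [0, 0, 0], 0.3],
  [[0, 0, 0], [0, 0, 0], 0.3],
  [[0, 0, 0], [0, 0, 0], 0.3],
])

```text
clock: 29.75
tcp_pos: [0.4877, 0.1029, 0.2203]
orientation: [0.001, -0.006, 1.0, -0.0]
wrist_force: [0.6, 0.4, 0.2]
finger_gap: 0.0556
```

```bash
python3 top.py t4; python3 - <<'E'
from workcell import eyes
import cv2
f=eyes.read_camera("side")["frame"];cv2.imwrite("pics/s4.png",f[:,:,::-1])
E
```

```text
blue sticker [ 499.8 -119.2   27. ]
blue card 345 [ 499.5 -119.7] [82.5 60. ] 0.3
green sticker [ 605.4 -117.6   27. ]
green card 300 [ 604.9 -118.1] [82.6 59.2] 0.6
yellow sticker [ 501.  -241.7   27. ]
yellow card 225 [ 501.2 -231.3] [37.1 81.5] 88.6
yellow sticker [ 492.3 -258.1   27. ]
white sticker [ 437.7 -225.2   27. ]
white sticker [ 437.2 -180.9   27. ]
white sticker [490.6 -46.9  27. ]
white card 178 [ 497.6 -306.1] [ 30.6 122.7] 87.9
white sticker [ 571.6 -309.3   27. ]
white sticker [ 570.7 -258.7   27. ]
white sticker [ 605.7 -241.3   27. ]
white sticker [595.3 -46.2  27. ]
white sticker [ 634.9 -257.6   27. ]
white card 198 [ 605.9 -223.2] [83.7 28.7] 8.0
white sticker [ 617.7 -309.9   27. ]
white sticker [ 657.9 -306.3   27. ]
white sticker [ 663.4 -253.8   27. ]
white card 179 [ 646.2 -136.1] [ 46.9 182.5] 0.4
sherd [ 500.9 -242.5] [72.9 41. ] 2.1
sherd [ 500.2 -119.6] [73.3 42.6] 0.3
sherd [ 602.4 -118.6] [39.  72.9] 89.1
sherd [ 606.3 -242.4] [75.8 42.3] 2.3
tcp [488.1 102.1 220.1]
```

View pics/t4.png

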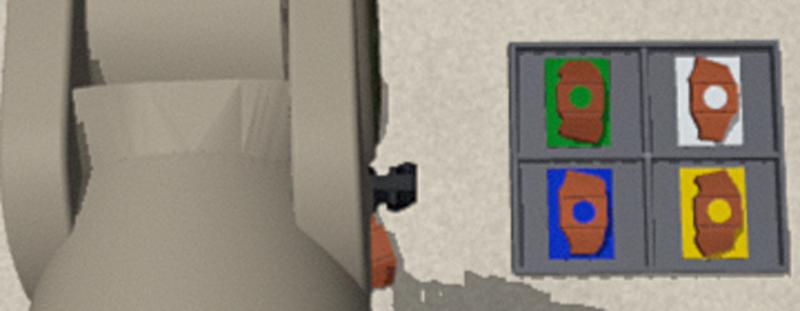

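View pics/s4.png

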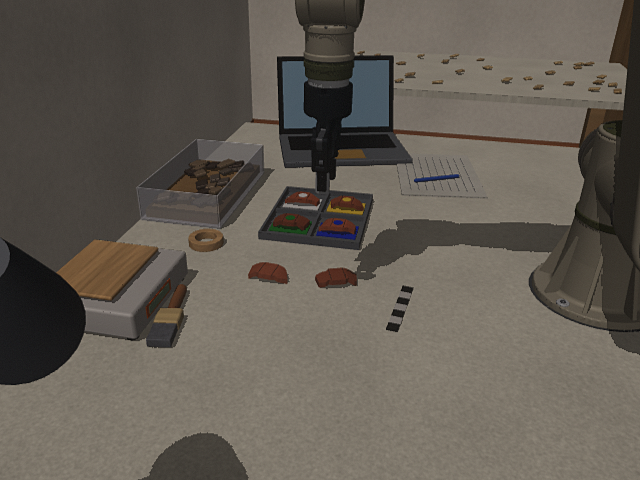

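All four sherds lie flat on their own cards in both views, and the plain sherds at side pixels (268,272) and (337,277) haven't moved. I'm handing in.

```bash
python3 -c "
from workcell import job
print(job.hand_in())"
```

```text
the job is handed in; nothing more can be done
None
```

All four stickered sherds are in the tray, each set down on the card of its own colour, and I handed the job in at about 30 s of the 112 s limit. I lowered each one until I felt light contact, with wrist force under 10 N, then released it with a part opening of the jaws.

- **Centring:** in the last top view every sticker is within about 1 mm of its card's centre. Part of the white and yellow cards was hidden by then, so those two rest on the earlier card measurements.
- **Alignment:** the sherd outlines read within about 2° of the cards' long side. Yellow and white read about 2°, which I put down to their irregular ends because the jaws held the straight sides.
- **Plain sherds:** the side view shows both still in their places. In the last top view the arm partly hid them.
- **Disagreement between cameras:** the wrist and top cameras differed by 1–2 mm in x. I allowed for this using the blue sherd's placing.

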